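# Start and screw home a microscope objective

## Task

Take the long objective out of the stand, rest it squarely on the port of the compact microscope and, so as not to cross-thread it, turn it gently backward (anticlockwise from above) until you feel it drop into the start of the thread. Then screw it forward until its shoulder sits flush on the rim all round, and let go. Never force it, and leave the short objective and everything else on the bench where it is.

Things in the scene. Friction and masses are not known exactly. Their poses are not given: they have to be found in the camera images.
- objective_long: The long objective: aluminium, 220 g, thread down in one of the two wells of the stand. Origin on its axis at the underside of its shoulder, z up along the axis. Shoulder disc 44.6 mm across, z 0 to 4 mm; barrel to grip 34 mm across, z 4 to 42 mm; then a cone to an 18 mm nose, top at z = 62 mm. Its three thread starts are alike, so any yaw is as good as another.
- long_tip (a point): Lower end of the long objective's shank, 20 mm below the shoulder. Shank 24.4 mm across, the last 5 mm tapered to 16 mm. Round it stand three equal thread lugs 120 degrees apart, 16.3 mm out from the axis and 10 degrees wide, 7 to 10 mm above this point.
- objective_short: The short objective in the other well: same shoulder and thread, barrel 30 mm across, nose only 40 mm above the shoulder's underside. Origin and axes as for the long one. It stays where it is.
- stand: Black plastic block, fixed, 68 x 145 x 32 mm (x, y, z), origin at the centre of its underside. Two wells in its top, 37.5 mm across and 25 mm deep, 36 mm either side of the centre along its y axis; the objectives' shoulders rest on its top.
- port (a point): Centre of the rim of the port on top of the compact white microscope, 90 mm above the worktop; z up, x toward the microscope's back (its yaw tells nothing of the thread). Steel rim 51 mm across, 6 mm above the housing; bore 34.4 mm, widened to 38.4 mm at the mouth. Set down at a chance yaw, the lugs rest on the crests of the thread ridges, shoulder 6 to 10 mm above the rim.
- port_crest (a point): On the port's axis, 5 mm below the rim, amid the crests of the three ridges. Turned backward (anticlockwise from above) under about 5 N, the objective climbs up to 4 mm and within 120 degrees drops 6 mm into the thread's start; landed on top of a stop, it first falls 3 mm on to a ridge. Turned forward on the crests it meets stops. Where the starts lie is not marked and differs each time; it may drop at once.
- port_thread (a point): On the port's axis, 13 mm below the rim, at the end of the thread: three starts, 16.6 mm per turn, each start 28 degrees wide. After the drop the shoulder is about 3 mm above the rim and a stop bars turning farther back. Turning forward 55 to 75 degrees lowers it until the shoulder meets the rim; another 10 to 20 draw it tight. Flush is enough; 0.5 N m is already tight.
- inverted_scope: Compact white microscope, fixed, 210 mm (x) by 156 mm (y), top 84 mm above the worktop. Origin on the worktop straight below the port, x to its back; front face 85 mm before the port. Four studs 3 mm high on its top; 89 to 117 mm behind the port a folded lamp arm, 62 mm wide, up to 133 mm high. Focus knobs stand out 28 mm on both sides.
- oil: Bystander: small brown bottle with a black cap, 29 mm across and 61 mm high, origin under its centre.
- petri: Bystander: petri dish with lid, 60 mm across and 15 mm high, on the flat aluminium stage plate that lies on the worktop.
- timer: Bystander: white bench timer, 48 x 66 x 52 mm.
- wash: Bystander: wash bottle with a screw cap, 64 mm across and 148 mm high.
- cup: Bystander: specimen cup with a white lid, 62 mm across and 68 mm high.
- dust_plug: Bystander: black plastic plug, 44 mm across and 14 mm high, lying stem up.
- tape: Bystander: roll of tape lying flat, 78 mm across and 19 mm high.
- forceps: Bystander: steel forceps, 130 mm long, lying flat.
There are look-alikes about, which are no part of the job. Leave any pink look-alike of the objective_long alone.

How it is judged:
On the way, in this order (a step that is already met when the one before it is completed fails the run):
1. the long objective is lifted clear out of the stand (z of objective_long in the frame of stand above 0.056 m), for 0.1 s.
2. its shank has entered the mouth of the port: centred within 3 mm, upright, shoulder less than 17 mm above the rim (horizontal distance between objective_long and port below 0.003 m and z of objective_long in the frame of port below 0.017 m and angle between the z axis of objective_long and the z axis of port, either way round below 0.07 rad), for 0.05 s.
3. it has dropped into the start of the thread: shoulder less than 4.6 mm above the rim, centred, square (horizontal distance between objective_long and port below 0.003 m and z of objective_long in the frame of port below 0.0046 m and angle between the z axis of objective_long and the z axis of port, either way round below 0.06 rad), for 0.1 s.
At the end, for the whole second after the job is handed in: The long objective is screwed home in the port: its shoulder less than 1.1 mm above the rim, its axis within 2.5 mm of the port's and within 2 degrees of upright, at rest and released (horizontal distance between objective_long and port below 0.0025 m and z of objective_long in the frame of port between -0.002 and 0.0011 m and angle between the z axis of objective_long and the z axis of port, either way round below 0.035 rad and linear speed of objective_long below 0.01 m/s and angular speed of objective_long below 0.1 rad/s and contact force between objective_long and the fingers below 0.1 N); the robot touches nothing.
It fails at once if the objective is pressed or twisted against the microscope with more than 90 N in all (contact force between objective_long and inverted_scope above 90 N).
It fails at once if the short objective is moved by more than 15 mm (distance of objective_short from where it was at the start of the episode above 0.015 m).
It fails at once if another thing on the bench (bottles, cup, petri dish, timer, plug, tape, forceps) is pushed by more than 30 mm (distance of any of oil, petri, timer, wash, cup, dust_plug, tape, forceps from where it was at the start of the episode above 0.03 m).
It also fails if it takes over 54 s, if anything falls off the work surface, if the arm or the gripper's body presses on something with over 40 N, if the wrist force passes 120 N, or if a joint passes its speed limit or range.

## Robot

A 6-joint arm with a two-finger parallel gripper is mounted at the origin on a cart in front of the work surface, level with it; the furniture and walls round the work are solid. World frame = base frame: x ahead of the robot, y to its left, z up, the work surface at z = 0. Lengths are in m, angles in rad, forces in N, time in s.
With the tool pointing down it reaches from about 0.425 to 0.95 m from the base axis. Payload 3.5 kg.
Tool frame: the origin (TCP) lies on the centre line of the jaws, within the pads' length; the fingertips stand 17 mm ahead of it and the grasp point (between the pads) lies 2 mm behind it; z points along the fingers, y is the line along which they close (so a half turn about z gives the same grasp; the last joint's range is limited). The gripper opens to 85 mm and grips with 20 to 120 N. Pads are 22 mm wide; open, the fingers measure 114 mm over their backs; the gripper's body (76 mm by 85 mm) begins 54 mm behind the grasp point. The pads swing forward as they close: fully open they stand 13 mm farther back than shut.
Start: joints at [-1.39, 0.286, 1.577, -0, 1.279, -0.15], TCP at [0.219, -0.638, 0.248] pointing down, gripper open.
Joint ranges: [-2.77, 2.77], [-0.9, 2.22], [0.21, 2.48], [-1.53, 4.67], [0.24, 2.81], [-2.84, 2.84]. Speed limits (rad/s): [2.79, 2.79, 3.14, 3.14, 3.14, 3.14].

## Interface

Orientations are given as a unit quaternion [x, y, z, w].
In Python, from plant import ctrl gives the robot as it stands. The module is installed in compiled form; this text tells all that it offers.
- The arm moves only by the tool drive_tool, never from a script. Its argument "moves" is a list of rows, each a list of 3 entries, a list of its own where there are three numbers: the turn, a rotation vector about the tool's x, y, z in rad, then the shift along the tool's x, y, z in m, then the finger opening in m, from 0 to 0.0854. A call has 1 to 5 rows; each row shifts and turns the commanded pose from where the row before left it, along the tool's axes as they then stand; what a row does not reach is not made up. A row lasts 1/8 s, in which the tool goes at most 62.5 mm and 10.7 degrees, less where a joint would pass 70% of its speed; a pose out of reach is approached as far as the arm can. A call with a gripper value outside its range is refused whole. The fingers move at their own pace and stop on an object; "grip_force" is the grip in N (left out, the last holds). Time passes only in rows, so rows that do not move let the fingers close. It gives the time, the measured TCP pose, the force, the opening and the grip force at its end, in the units of the state.
- ctrl.get_state(): the state, without advancing time (a new reading comes with each control period).
- ctrl.read_camera(name): name is "side" or "top"; returns a dict with "image" (400x640x3 uint8, red, green, blue), "fx", "fy", "cx", "cy" (pixels), "R" (3x3) and "t" (3): a world point X has camera coordinates R X + t. Camera axes: x right, y down, z forward; pixel columns grow to the right and rows downward; lengths in m; the calibration is good to about 2 mm. A picture is of the moment at which its call begins. There is no depth.
- ctrl.sign_off(): hands the job in; it is judged then, once.
The state is a dict: "time": time; "qpos": joint angles; "dq": joint speeds; "joint_efforts": joint torques, N m; "eef_pos": TCP position; "tcp_rot": TCP orientation; "contact_force": force on the tool from outside, world axes, zero at the start; "wrist_torque": the same for the moment, N m; "opening": opening from 0.0 (shut) to 1.0 (fully open); "finger_force": force on a finger pad.
Only numpy, scipy, OpenCV 4.12 (cv2) and the standard library are available. Lean on these libraries where they do the work, as an engineer would, in place of code of your own. Each camera call takes 0.05 s, during which the arm holds its last target. There are 200 camera calls.

## Working session

There is one attempt and no reset: what is moved stays moved. The work goes in short steps, Python scripts to look and compute and a tool call to move; the robot and the scene stay as the last step left them, time stands still between calls to the robot, and variables do not carry over. Pictures are saved under pics/ and viewed, at most 10 in all, crops included, and the job is handed in when it is done.

Besides the shell and the picture viewer there is one more tool, called by a JSON object that holds its "method" and its "body". drive_tool: Moves the arm, as the interface text tells. Its arguments: {"type":"object","properties":{"moves":{"type":"array","items":{"type":"array"}},"grip_force":{"type":"number"}},"required":["moves"]}

```bash
mkdir -p pics; python3 - <<'E'
from plant import ctrl
import cv2,pickle
s=ctrl.get_state();print(s)
for n in("side","top"):
    c=ctrl.read_camera(n);pickle.dump(c,open(n+".pkl","wb"))
    cv2.imwrite(f"pics/{n}0.png",c["image"][:,:,::-1])
    print(n,c["fx"],c["fy"],c["cx"],c["cy"],c["R"],c["t"])
E
```

```text
{'time': 0.0, 'qpos': array([-1.39002457e+00,  2.87208905e-01,  1.57816070e+00,  2.76799245e-06,
        1.27857455e+00, -1.50006975e-01]), 'dq': array([-5.51994895e-04, -2.69906046e-04, -9.30913943e-04, -1.49692948e-03,
        1.06028157e-03, -5.19843205e-05]), 'joint_efforts': array([-6.17782116e-04, -4.05978692e+01, -2.92625624e+01, -1.11870556e-04,
        5.79762709e-03,  1.42305794e-06]), 'eef_pos': array([ 0.21914048, -0.63779841,  0.24692711]), 'tcp_rot': array([ 9.86353710e-01,  1.64635888e-01, -1.67605051e-05, -1.17563574e-03]), 'contact_force': array([-0.16380965, -0.13786766, -0.95608253]), 'wrist_torque': array([0.01357085, 0.03899635, 0.00848417]), 'finger_force': 0.0, 'opening': 0.9994926004839647}
side 427.48804138745027 427.48804138745027 319.688299251988 197.39670990703345 [[-0.91518721 -0.40295898  0.00751221]
 [-0.15025116  0.32383129 -0.93410807]
 [ 0.37397455 -0.85601247 -0.35691131]] [0.47351884 0.15791696 1.3196098 ]
top 361.7196923346469 361.7196923346469 316.21613114665445 197.96257426321856 [[-0.02865755 -0.99953189 -0.01071179]
 [-0.99744627  0.0292958  -0.06513604]
 [ 0.06541936  0.00881779 -0.9978189 ]] [0.03724943 0.51008041 1.12293837]
```

View pics/side0.png

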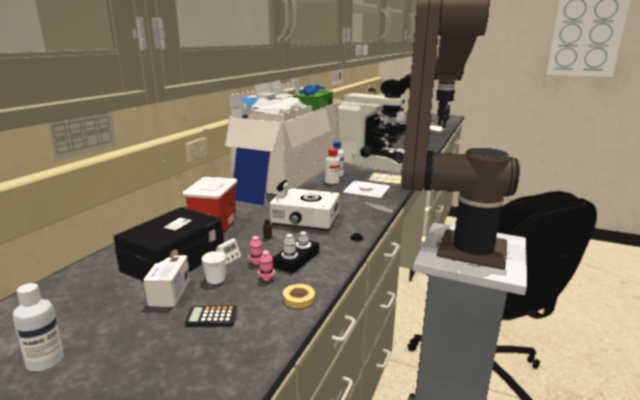

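View pics/top0.png

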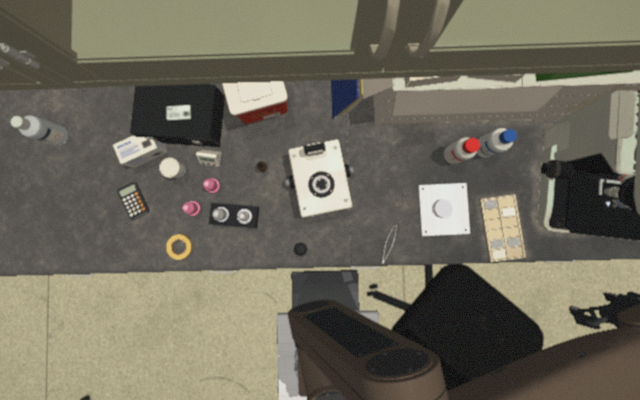

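The side view shows silver objectives in the black stand at about (290,245) and (303,240), with pink look-alikes at (256,250) and (266,265). The microscope port is at about (312,197). In the top view the silver objectives are at (220,214) and (245,216), the pinks at (211,185) and (191,208), and the port at (321,183). I'll enlarge to tell the long objective from the short one.

```bash
python3 - <<'E'
import cv2,pickle,numpy as np
s=pickle.load(open("side.pkl","rb"))["image"][:,:,::-1];t=pickle.load(open("top.pkl","rb"))["image"][:,:,::-1]
a=cv2.resize(s[180:290,240:350],(550,550)[:2],interpolation=cv2.INTER_CUBIC)[:, :]
a=cv2.resize(s[180:290,240:350],(400,400),interpolation=cv2.INTER_CUBIC)
b=cv2.resize(t[140:240,200:360],(640,400),interpolation=cv2.INTER_CUBIC)[:, :]
b1=cv2.resize(t[195:240,200:270],(400,257),interpolation=cv2.INTER_CUBIC)
b2=cv2.resize(t[135:220,280:360],(400,425),interpolation=cv2.INTER_CUBIC)
L=np.vstack([a,np.zeros((200,400,3),np.uint8)]);R=np.vstack([b1,b2[:343]])
cv2.imwrite("pics/crop1.png",np.hstack([L,R]))
E
```

```text
(no output)
```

View pics/crop1.png

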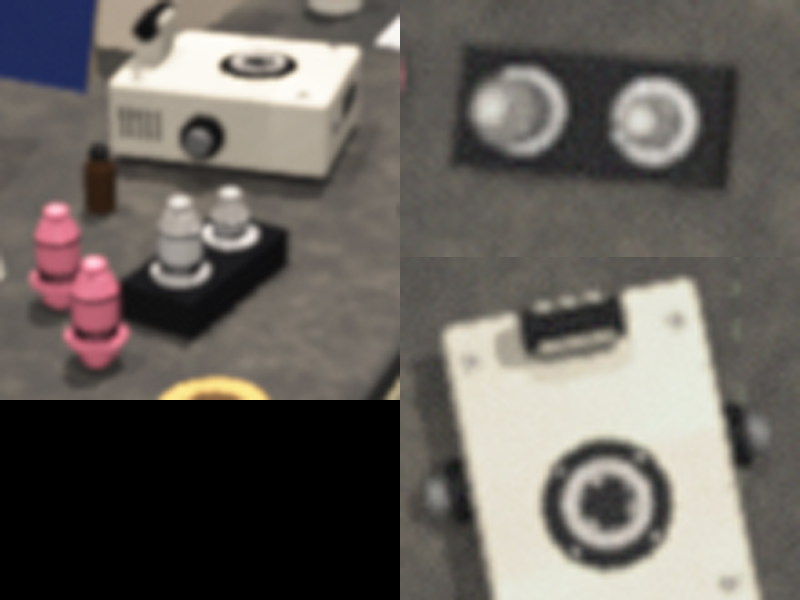

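Long objective: side (290,243) and top (220,214). It has the tall barrel, silver, in the stand's left (+y) well. The short one is at top (245,216), and the pinks stand outside the stand. The port is at top (321,184). Now I'll measure.

```bash
cat >h.py <<'E'
import cv2,pickle,numpy as np
def ray(c,u,v):
    d=np.array([(u-c["cx"])/c["fx"],(v-c["cy"])/c["fy"],1.]);return -c["R"].T@c["t"],c["R"].T@d
def plane(c,u,v,z):
    o,d=ray(c,u,v);return o+d*(z-o[2])/d[2]
def proj(c,X):
    p=c["R"]@np.asarray(X)+c["t"];return c["fx"]*p[0]/p[2]+c["cx"],c["fy"]*p[1]/p[2]+c["cy"]
def up(c,x0,y0,x1,y1,k=8):
    g=cv2.cvtColor(c["image"][y0:y1,x0:x1],cv2.COLOR_RGB2GRAY)
    return cv2.resize(g,None,fx=k,fy=k,interpolation=cv2.INTER_CUBIC)
def fits(c,box,th,inv=False,k=8,amin=3000):
    g=up(c,*box,k);m=(g<th if inv else g>th).astype(np.uint8)
    out=[]
    for q in cv2.findContours(m,cv2.RETR_LIST,cv2.CHAIN_APPROX_NONE)[0]:
        a=cv2.contourArea(q)
        if a<amin or len(q)<20: continue
        (x,y),(w,h),r=cv2.fitEllipse(cv2.convexHull(q) if len(cv2.convexHull(q))>5 else q)
        out.append((box[0]+(x+.5)/k-.5,box[1]+(y+.5)/k-.5,w/k,h/k,a/k/k))
    return out
E
python3 - <<'E'
from h import *
s=pickle.load(open("side.pkl","rb"));t=pickle.load(open("top.pkl","rb"))
def show(n,c,box,th,z,inv=False,amin=3000):
    for f in fits(c,box,th,inv,amin=amin):
        P=plane(c,f[0],f[1],z); sc=np.linalg.norm(P+c["R"].T@c["t"])/c["fx"]*1000
        print(n,th,np.round(f,2),"P",P.round(4),"mm",np.round([f[2]*sc,f[3]*sc],1))
for th in(140,):
    show("port",t,(305,167,338,201),th,.09)
for th in(190,205): 
    show("long",t,(208,203,233,228),th,.036); show("short",t,(234,205,258,229),th,.036)
show("portS",s,(296,188,328,206),140,.09,amin=1000)
show("longS",s,(278,245,302,262),190,.036,amin=1000)
show("shortS",s,(294,232,314,252),190,.036,amin=1000)
show("stand",t,(205,195,265,236),70,.032,True,20000)
print("sc",[ (u,plane(t,*u,.084).round(4)) for u in((289,151),(338,140),(352,205),(302,215))])
E
```

```text
port 140 [321.11 183.78  11.77  11.89 100.54] P [0.5477 0.0061 0.09  ] mm [34.8 35.2]
port 140 [321.02 183.76  17.63  17.87 242.71] P [0.5478 0.0064 0.09  ] mm [52.2 52.9]
port 140 [320.98 184.04  26.22  26.35 535.47] P [0.5469 0.0065 0.09  ] mm [77.5 77.9]
port 140 [ 321.    183.5    38.83   40.16 1113.64] P [0.5486 0.0064 0.09  ] mm [114.9 118.8]
portS 140 [310.54 197.8    6.81  21.87  81.35] P [0.5405 0.0271 0.09  ] mm [23.4 75. ]
portS 140 [310.43 197.31  18.52  39.91 512.98] P [0.5428 0.0229 0.09  ] mm [ 63.7 137.3]
stand 70 [ 234.17  215.15   30.32   61.34 1073.12] P [0.4639 0.2786 0.032 ] mm [ 96.7 195.6]
sc [((289, 151), array([0.6497, 0.0992, 0.084 ])), ((338, 140), array([ 0.6785, -0.0483,  0.084 ])), ((352, 205), array([ 0.4826, -0.0834,  0.084 ])), ((302, 215), array([0.4573, 0.0653, 0.084 ]))]
```

```bash
python3 - <<'E'
from h import *
s=pickle.load(open("side.pkl","rb"));t=pickle.load(open("top.pkl","rb"))
def show(n,c,box,th,z,inv=False,amin=1500):
    for f in fits(c,box,th,inv,amin=amin):
        P=plane(c,f[0],f[1],z); sc=np.linalg.norm(P+c["R"].T@c["t"])/c["fx"]*1000
        print(n,th,np.round(f,2),"P",P.round(4),"mm",np.round([f[2]*sc,f[3]*sc],1))
print(t["image"][203:228,208:233].max(),[int(x) for x in t["image"][214,208:260].mean(1)],[int(x) for x in s["image"][255,275:305].mean(1)])
for th in(100,150,165,175):
    show("long",t,(208,203,233,228),th,.036); show("short",t,(234,205,258,229),th,.036)
    show("longS",s,(278,225,302,262),th,.036); show("shortS",s,(294,225,314,252),th,.036)
    show("portS",s,(296,188,328,206),th,.09)
for n,X in (("port",(.5478,.0062,.09)),("port84",(.5478,.0062,.084))): print(n,proj(s,X))
# barrel tops
k=8;g=up(s,278,225,318,265);
cv2.imwrite("pics/s.png",np.hstack([g,up(s,290,180,330,220)]))
E
```

```text
215 [88, 75, 55, 65, 111, 161, 198, 211, 210, 194, 165, 139, 144, 146, 137, 123, 104, 102, 140, 180, 159, 89, 42, 43, 44, 45, 47, 47, 71, 130, 176, 177, 186, 202, 196, 178, 145, 134, 146, 144, 147, 192, 203, 159, 84, 50, 47, 44, 45, 40, 53, 79] [70, 53, 39, 31, 28, 43, 97, 152, 161, 141, 122, 111, 108, 109, 105, 103, 97, 94, 115, 158, 189, 180, 125, 62, 31, 29, 28, 26, 22, 18]
long 100 [220.53 213.78  15.73  16.79 198.19] P [0.4693 0.32   0.036 ] mm [50.5 53.9]
short 100 [244.02 215.8   15.73  15.95 191.98] P [0.461  0.2472 0.036 ] mm [49.7 50.4]
longS 100 [289.27 254.09   9.11  16.91  65.29] P [0.4678 0.3258 0.036 ] mm [25.9 48.1]
longS 100 [287.93 240.19  26.03  37.46 446.94] P [0.5116 0.2504 0.036 ] mm [ 78.8 113.4]
shortS 100 [300.39 240.98  19.52  28.3  268.97] P [0.4754 0.2395 0.036 ] mm [58.8 85.2]
portS 100 [310.56 197.59   6.42  20.52  32.57] P [0.5413 0.0252 0.09  ] mm [22.  70.5]
portS 100 [310.77 196.96  19.44  39.29 538.98] P [0.5432 0.0193 0.09  ] mm [ 67.1 135.5]
long 150 [215.99 213.18   6.26   7.67  34.34] P [0.4716 0.3341 0.036 ] mm [20.1 24.7]
long 150 [221.49 213.
[... 1163 characters left out ...]
4608 0.254  0.036 ] mm [21.3 45.7]
portS 165 [310.54 197.77   7.45  22.32 104.38] P [0.5407 0.0268 0.09  ] mm [25.6 76.6]
portS 165 [310.43 197.5   18.07  39.93 501.7 ] P [0.5421 0.0246 0.09  ] mm [ 62.1 137.3]
short 175 [244.25 215.72  13.2   14.07  69.79] P [0.4612 0.2465 0.036 ] mm [41.7 44.4]
shortS 175 [302.68 243.94   6.92  14.97  29.62] P [0.4607 0.2541 0.036 ] mm [20.6 44.5]
portS 175 [310.56 197.76   7.71  22.5  112.73] P [0.5406 0.0267 0.09  ] mm [26.5 77.2]
portS 175 [310.43 197.57  17.92  39.93 497.64] P [0.5418 0.0252 0.09  ] mm [ 61.6 137.2]
port (np.float64(311.1666860738864), np.float64(195.5417477378444))
port84 (np.float64(311.16600146467823), np.float64(197.1532950829049))
```

View pics/s.png

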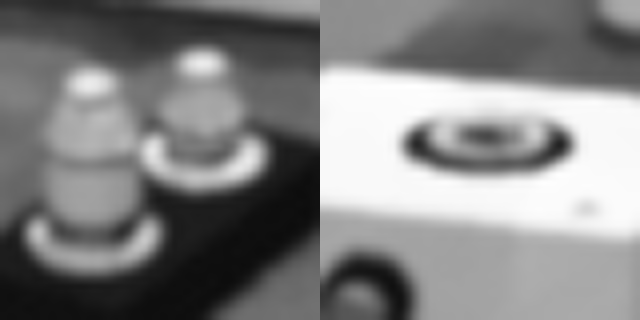

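Disc and rim sizes agree with the given ones: port at about (0.548, 0.006) and long objective at about (0.469, 0.317), shoulder z 0.036. The other objective is 70.5 mm away (72 expected), and the stand's y axis points at about (0.118, 0.993). I'll move above the stand with yaw along it.

{"method": "drive_tool", "body": {"moves": [[[0,0,0.15],[0,0,0],0.05],[[0,0,0.15],[0,0,0],0.05],[[0,0,0.15],[0.02,-0.03,0],0.05],[[0,0,0],[0.034,-0.048,0],0.05],[[0,0,0],[0.034,-0.048,0],0.05]]}}

```text
time: 0.72
eef_pos: [0.3178, -0.5192, 0.2476]
tcp_rot: [0.998, -0.06, -0.0, -0.001]
contact_force: [0.1, 0.6, 0.0]
opening: 0.586
finger_force: 0.0
```

{"method": "drive_tool", "body": {"moves": [[[0,0,0],[0.034,-0.048,0],0.05],[[0,0,0],[0.034,-0.048,0],0.05],[[0,0,0],[0.034,-0.048,0],0.05],[[0,0,0],[0.034,-0.048,0],0.05],[[0,0,0],[-0.007,-0.055,0],0.05]]}}

```text
time: 1.35
eef_pos: [0.4763, -0.289, 0.2477]
tcp_rot: [0.998, -0.059, -0.0, -0.0]
contact_force: [0.6, -0.1, -0.5]
opening: 0.585
finger_force: 0.0
```

{"method": "drive_tool", "body": {"moves": [[[0,0,0],[-0.007,-0.055,0],0.05],[[0,0,0],[-0.007,-0.055,0],0.05],[[0,0,0],[-0.007,-0.055,0],0.05],[[0,0,0],[-0.007,-0.055,0],0.05],[[0,0,0],[-0.007,-0.055,0],0.05]]}}

```text
time: 1.98
eef_pos: [0.4721, -0.0116, 0.248]
tcp_rot: [0.998, -0.06, -0.0, -0.0]
contact_force: [0.8, 0.8, -0.4]
opening: 0.588
finger_force: 0.0
```

{"method": "drive_tool", "body": {"moves": [[[0,0,0],[-0.007,-0.055,0],0.05],[[0,0,0],[-0.007,-0.055,0],0.05],[[0,0,0],[-0.007,-0.055,0],0.05],[[0,0,0],[-0.007,-0.055,0],0.05],[[0,0,0],[0,0,0],0.05]]}}

```text
time: 2.6
eef_pos: [0.47, 0.2114, 0.2478]
tcp_rot: [0.998, -0.057, -0.001, -0.0]
contact_force: [-0.3, -0.1, -0.6]
opening: 0.587
finger_force: 0.0
```

{"method": "drive_tool", "body": {"moves": [[[0,0,0],[-0.007,-0.0525,0],0.05],[[0,0,0],[-0.006,-0.0525,0.03],0.05],[[0,0,0],[0,0,0.05],0.05],[[0,0,0],[0,0,0.03],0.05],[[0,0,0],[0,0,0],0.05]]}}

```text
time: 3.22
eef_pos: [0.4687, 0.3123, 0.1349]
tcp_rot: [0.998, -0.06, -0.003, 0.002]
contact_force: [0.9, -0.2, 0.2]
opening: 0.588
finger_force: 0.0
```

```bash
python3 - <<'E'
from plant import ctrl
from h import *
s=ctrl.get_state();print(s["eef_pos"],s["qpos"])
c=ctrl.read_camera("side");t=ctrl.read_camera("top")
p=s["eef_pos"];a=np.array(proj(c,p));print("tcp side",a,"long shoulder pred from top",proj(c,(.4694,.317,.036)),proj(c,(p[0],p[1],.036)))
A=cv2.resize(c["image"][190:270,255:335,::-1],(480,480),interpolation=cv2.INTER_CUBIC)
cv2.imwrite("pics/near1.png",A)
E
```

```text
[0.46865065 0.31233357 0.13485871] [ 4.07871397e-01  1.68012845e-01  1.93841596e+00 -4.04738920e-04
  1.04287022e+00  2.09887030e+00]
tcp side [290.60787895 220.11350282] long shoulder pred from top (np.float64(290.1979305838188), np.float64(252.61443911619676)) (np.float64(291.1912463422825), np.float64(251.95338745098428))
```

View pics/near1.png

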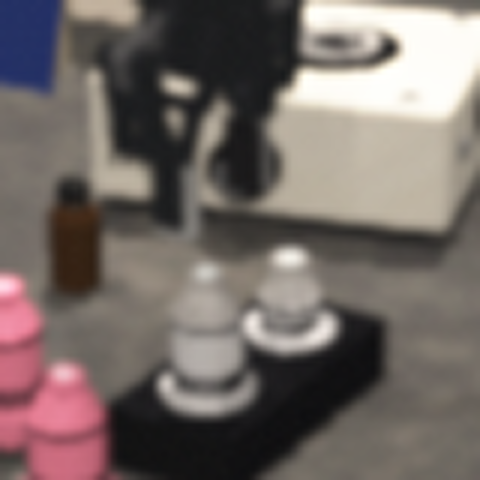

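Fingers straddle the long objective (axis at crop x≈208, i.e. pixel 289.6; pads either side), with the short one clear at right. I'll descend and squeeze gently.

{"method": "drive_tool", "body": {"moves": [[[0,0,0],[0.001,-0.0055,0],0.05],[[0,0,0],[0,0,0.035],0.05],[[0,0,0],[0,0,0.04],0.05],[[0,0,0],[0,0,0],0.05],[[0,0,0],[0,0,0],0.05]]}}

```text
time: 3.95
eef_pos: [0.4738, 0.3202, 0.0656]
tcp_rot: [0.998, -0.06, 0.002, -0.001]
contact_force: [-0.1, 0.7, 1.4]
opening: 0.585
finger_force: 0.0
```

{"method": "drive_tool", "body": {"moves": [[[0,0,0],[0,0,0],0.03],[[0,0,0],[0,0,0],0.03],[[0,0,0],[0,0,0],0.03],[[0,0,0],[0,0,0],0.03]], "grip_force": 20}}

```text
time: 4.45
eef_pos: [0.474, 0.3202, 0.0661]
tcp_rot: [0.998, -0.059, 0.002, -0.001]
contact_force: [-0.7, 0.1, 5.6]
opening: 0.383
finger_force: 20.5
```

{"method": "drive_tool", "body": {"moves": [[[0,0,0],[0,0,0],0.052],[[0,0,0],[0,0,0],0.052],[[0,0,-0.17],[0,0,0],0.052],[[0,0,-0.17],[0,0,0],0.052],[[0,0,-0.17],[0,0,0],0.052]]}}

```text
time: 5.08
eef_pos: [0.4719, 0.3194, 0.0629]
tcp_rot: [0.98, 0.197, -0.0, 0.0]
contact_force: [-0.5, 0.9, 0.1]
opening: 0.606
finger_force: 0.0
```

{"method": "drive_tool", "body": {"moves": [[[0,0,-0.18],[0,0,0],0.052],[[0,0,-0.18],[0,0,0],0.052],[[0,0,-0.18],[0,0,0],0.052],[[0,0,-0.18],[0,0,0],0.052],[[0,0,-0.18],[0,0,0],0.052]]}}

```text
time: 5.7
eef_pos: [0.4719, 0.3194, 0.0629]
tcp_rot: [0.797, 0.604, -0.0, -0.0]
contact_force: [-0.4, 0.4, 0.7]
opening: 0.604
finger_force: 0.0
```

{"method": "drive_tool", "body": {"moves": [[[0,0,-0.16],[0,0,0],0.052],[[0,0,0],[0,0,0],0.03],[[0,0,0],[0,0,0],0.03],[[0,0,0],[0,0,0],0.03],[[0,0,0],[0,0,0],0.03]]}}

```text
time: 6.32
eef_pos: [0.4714, 0.3194, 0.0631]
tcp_rot: [0.748, 0.663, -0.001, -0.001]
contact_force: [-5.0, -1.1, 4.0]
opening: 0.381
finger_force: 20.9
```

```bash
python3 - <<'E'
from plant import ctrl
from h import *
s=ctrl.get_state();print(s)
c=ctrl.read_camera("side");t=ctrl.read_camera("top")
p=s["eef_pos"]
print("pred",proj(c,(p[0],p[1],.036)),proj(t,(p[0],p[1],.036)))
for th in(100,150):
  print([np.round(f,2) for f in fits(c,(278,245,302,262),th,amin=1000)])
g=up(c,270,225,320,275,8);g2=up(t,195,190,245,240,8)
cv2.imwrite("pics/near2.png",np.hstack([g,g2]))
E
```

```text
{'time': 6.325, 'qpos': array([4.17186000e-01, 2.83145243e-01, 1.95446485e+00, 4.80468870e-04,
       9.06322049e-01, 5.37535336e-01]), 'dq': array([ 0.00058961, -0.00059813, -0.00052205, -0.00077553, -0.00037354,
       -0.00372099]), 'joint_efforts': array([-1.40209034e+00, -3.39134717e+01, -2.50563955e+01, -3.27380570e-01,
       -1.12869155e+00,  1.77624176e-02]), 'eef_pos': array([0.47136942, 0.31937355, 0.06309075]), 'tcp_rot': array([ 7.48449070e-01,  6.63191214e-01, -1.05739955e-03, -5.34709565e-04]), 'contact_force': array([-4.96289532, -1.05850744,  3.98416854]), 'wrist_torque': array([-0.05562395,  0.82995021,  0.07643451]), 'finger_force': 20.89877005762844, 'opening': 0.38051931369294734}
pred (np.float64(289.1913890867746), np.float64(252.8406240574229)) (np.float64(220.71834984066197), np.float64(213.10897247254445))
[array([287.83, 250.88,  15.88,  17.8 , 162.41]), array([277.7 , 248.12,   5.39,   8.81,  17.59])]
[array([286.62, 248.48,   6.96,   8.39,  38.53])]
```

View pics/near2.png

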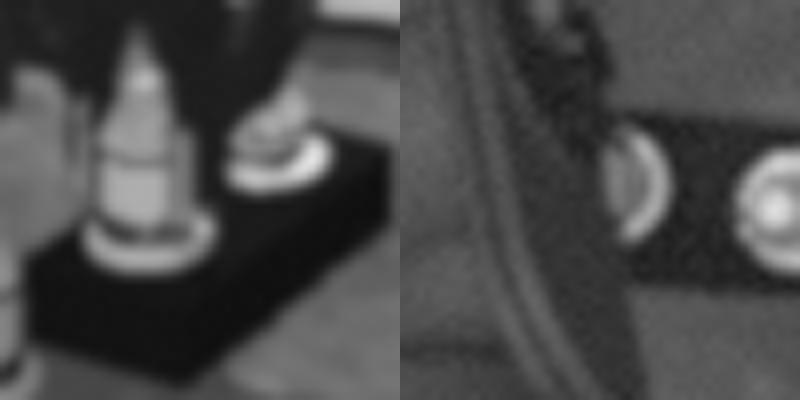

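The long objective is held by both pads (ring centre at crop (150,235)). The short one is undisturbed at right. I'll firm the grip and lift.

{"method": "drive_tool", "body": {"moves": [[[0,0,0],[0,0,0],0.03],[[0,0,0],[0,0,0],0.03],[[0,0,0],[0,0,-0.01],0.03],[[0,0,0],[0,0,-0.03],0.03],[[0,0,0],[0,0,-0.04],0.03]], "grip_force": 40}}

```text
time: 7.05
eef_pos: [0.4725, 0.3191, 0.1433]
tcp_rot: [0.748, 0.663, -0.0, 0.0]
contact_force: [0.8, 1.0, -2.5]
opening: 0.373
finger_force: 40.0
```

{"method": "drive_tool", "body": {"moves": [[[0,0,0],[0,0,-0.025],0.03],[[0,0,0],[-0.03,0.011,0],0.03],[[0,0,0],[-0.05,0.0185,0],0.03],[[0,0,0],[-0.05,0.0185,0],0.03],[[0,0,0],[-0.05,0.0185,0],0.03]]}}

```text
time: 7.68
eef_pos: [0.518, 0.1309, 0.1691]
tcp_rot: [0.748, 0.663, 0.001, 0.002]
contact_force: [0.0, 0.1, -2.3]
opening: 0.374
finger_force: 40.0
```

{"method": "drive_tool", "body": {"moves": [[[0,0,0],[-0.05,0.0185,0],0.03],[[0,0,0],[-0.042,0.016,0],0.03],[[0,0,0],[-0.03,0.011,0],0.03],[[0,0,0],[0,0,0],0.03],[[0,0,0],[0,0,0],0.03]]}}

```text
time: 8.3
eef_pos: [0.5475, 0.0063, 0.1685]
tcp_rot: [0.748, 0.663, 0.0, 0.0]
contact_force: [0.5, -0.4, -2.3]
opening: 0.368
finger_force: 40.0
```

```bash
python3 - <<'E'
from plant import ctrl
from h import *
s=ctrl.get_state();p=s["eef_pos"];print(p,s["tcp_rot"],s["contact_force"],s["opening"],s["qpos"])
c=ctrl.read_camera("side");t=ctrl.read_camera("top")
z=p[2]-.031+.002
print("shoulder pred",proj(c,(p[0],p[1],z)),proj(t,(p[0],p[1],z)),"port pred",proj(c,(p[0],p[1],.09)))
g=cv2.resize(c["image"][150:210,285:345,::-1],(480,480),interpolation=cv2.INTER_CUBIC);g2=cv2.resize(t["image"][160:210,300:340,::-1],(320,400),interpolation=cv2.INTER_CUBIC)
cv2.imwrite("pics/near3.png",np.hstack([g,np.vstack([g2,np.zeros((80,320,3),np.uint8)])]))
E
```

```text
[0.54749436 0.0063478  0.16846375] [7.48392174e-01 6.63256270e-01 3.84936433e-04 3.55852982e-04] [ 0.5107583  -0.38429341 -2.3242158 ] 0.368294682153198 [-1.73816185e-01  8.72516391e-02  1.95995713e+00  1.79694602e-04
  1.09334767e+00 -5.34254662e-02]
shoulder pred (np.float64(311.2350716258291), np.float64(182.10201508255906)) (np.float64(321.08358144888257), np.float64(182.02942467753604)) port pred (np.float64(311.22860668927683), np.float64(195.56841247985878))
```

View pics/near3.png

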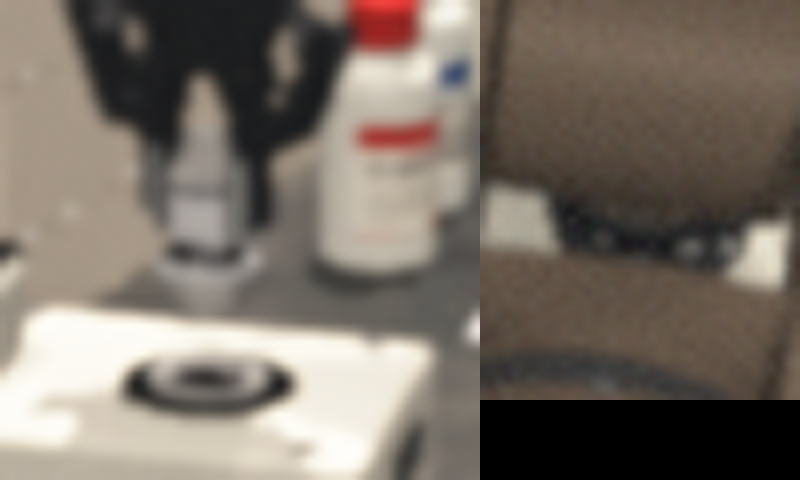

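The objective hangs centred over the port in the side view: shoulder centre at crop x≈208, port ring at ≈209. I'll lower it and feel for contact.

{"method": "drive_tool", "body": {"moves": [[[0,0,0],[0,0,0.015],0.03],[[0,0,0],[0,0,0.01],0.03],[[0,0,0],[0,0,0.004],0.03],[[0,0,0],[0,0,0.002],0.03],[[0,0,0],[0,0,0],0.03]]}}

```text
time: 9.02
eef_pos: [0.5474, 0.0062, 0.1374]
tcp_rot: [0.748, 0.663, 0.0, 0.0]
contact_force: [0.3, -0.6, -1.9]
opening: 0.374
finger_force: 40.0
```

{"method": "drive_tool", "body": {"moves": [[[0,0,0],[0,0,0.002],0.03],[[0,0,0],[0,0,0.002],0.03],[[0,0,0],[0,0,0],0.03]]}}

```text
time: 9.4
eef_pos: [0.5472, 0.0062, 0.1332]
tcp_rot: [0.748, 0.663, -0.0, -0.0]
contact_force: [-0.3, 0.0, -2.1]
opening: 0.37
finger_force: 40.0
```

{"method": "drive_tool", "body": {"moves": [[[0,0,0],[0,0,0.001],0.03],[[0,0,0],[0,0,0.001],0.03],[[0,0,0],[0,0,0],0.03]]}}

```text
time: 9.78
eef_pos: [0.5472, 0.0062, 0.1312]
tcp_rot: [0.748, 0.663, -0.0, -0.0]
contact_force: [-0.1, 0.6, -1.4]
opening: 0.37
finger_force: 40.0
```

{"method": "drive_tool", "body": {"moves": [[[0,0,0],[0,0,0.001],0.03],[[0,0,0],[0,0,0],0.03]]}}

```text
time: 10.02
eef_pos: [0.5474, 0.0062, 0.1306]
tcp_rot: [0.748, 0.663, 0.0, 0.0]
contact_force: [-0.5, -0.4, 0.7]
opening: 0.371
finger_force: 40.2
```

{"method": "drive_tool", "body": {"moves": [[[0,0,0],[0,0,0.001],0.03],[[0,0,0],[0,0,0],0.03]]}}

```text
time: 10.28
eef_pos: [0.5476, 0.0062, 0.1304]
tcp_rot: [0.748, 0.663, 0.0, 0.0]
contact_force: [-2.1, 0.5, 5.2]
opening: 0.371
finger_force: 40.8
```

Contact at about 7 N net, shoulder roughly 9.5 mm above the rim, almost no side load. I'll turn backward (negative about tool z).

{"method": "drive_tool", "body": {"moves": [[[0,0,-0.06],[0,0,0],0.03],[[0,0,-0.08],[0,0,0],0.03],[[0,0,-0.08],[0,0,0],0.03],[[0,0,-0.08],[0,0,0],0.03]]}}

```text
time: 10.78
eef_pos: [0.5475, 0.0061, 0.1292]
tcp_rot: [0.64, 0.769, 0.0, 0.001]
contact_force: [-0.0, -1.2, -2.5]
opening: 0.369
finger_force: 40.0
```

```bash
cat >st.py <<'E'
from plant import ctrl
import numpy as np
np.set_printoptions(precision=4,suppress=True)
s=ctrl.get_state();r=s["tcp_rot"]
print(s["time"],s["eef_pos"],"psi",round(2*np.arctan2(r[1],r[0]),3),s["contact_force"],s["wrist_torque"],"q6",s["qpos"][5])
E
python3 st.py
```

```text
10.775 [0.5475 0.0061 0.1292] psi 1.753 [-0.0235 -1.1935 -2.4879] [ 0.0355 -0.0248  0.0095] q6 -0.3566401721518123
```

The load vanished, so it fell off something. I'll follow it down to see how far.

{"method": "drive_tool", "body": {"moves": [[[0,0,0],[0,0,0.001],0.03],[[0,0,0],[0,0,0.001],0.03],[[0,0,0],[0,0,0],0.03]]}}

```text
time: 11.15
eef_pos: [0.5471, 0.0063, 0.1269]
tcp_rot: [0.641, 0.768, -0.0, -0.0]
contact_force: [0.7, -0.6, -2.5]
opening: 0.372
finger_force: 40.0
```

{"method": "drive_tool", "body": {"moves": [[[0,0,0],[0,0,0.001],0.03],[[0,0,0],[0,0,0],0.03]]}}

```text
time: 11.4
eef_pos: [0.5472, 0.0063, 0.1262]
tcp_rot: [0.641, 0.768, -0.0, -0.0]
contact_force: [-0.2, 0.4, -2.2]
opening: 0.375
finger_force: 40.0
```

{"method": "drive_tool", "body": {"moves": [[[0,0,0],[0,0,0.001],0.03],[[0,0,0],[0,0,0],0.03]]}}

```text
time: 11.65
eef_pos: [0.5473, 0.0063, 0.1253]
tcp_rot: [0.641, 0.768, -0.0, -0.0]
contact_force: [0.3, 0.4, -1.3]
opening: 0.368
finger_force: 40.0
```

{"method": "drive_tool", "body": {"moves": [[[0,0,0],[0,0,0.001],0.03],[[0,0,0],[0,0,0],0.03]]}}

```text
time: 11.9
eef_pos: [0.5472, 0.0063, 0.1242]
tcp_rot: [0.641, 0.768, -0.0, -0.0]
contact_force: [-0.1, 0.0, -2.1]
opening: 0.376
finger_force: 40.0
```

{"method": "drive_tool", "body": {"moves": [[[0,0,0],[0,0,0.001],0.03],[[0,0,0],[0,0,0],0.03]]}}

```text
time: 12.15
eef_pos: [0.5474, 0.0062, 0.1239]
tcp_rot: [0.641, 0.768, -0.0, 0.0]
contact_force: [-2.0, -0.2, 2.1]
opening: 0.371
finger_force: 40.4
```

```bash
python3 st.py
```

```text
12.15 [0.5474 0.0062 0.1239] psi 1.751 [-2.0031 -0.2423  2.0795] [-0.0134  0.2988 -0.0683] q6 -0.3539723640396952
```

Floor at TCP 0.124 puts the shoulder about 3 mm above the rim, a total drop of ~6.5 mm, so it is in the start of the thread. I'll screw forward, following the 16.6 mm/turn pitch.

{"method": "drive_tool", "body": {"moves": [[[0,0,0.08],[0,0,0.0004],0.03],[[0,0,0.1],[0,0,0.0003],0.03],[[0,0,0.1],[0,0,0.0003],0.03]]}}

```text
time: 12.52
eef_pos: [0.548, 0.0062, 0.1232]
tcp_rot: [0.743, 0.67, 0.001, 0.001]
contact_force: [-1.2, 0.2, 1.6]
opening: 0.373
finger_force: 40.4
```

```bash
python3 st.py
```

```text
12.525 [0.548  0.0062 0.1232] psi 1.468 [-1.1582  0.2483  1.6291] [0.0381 0.1142 0.0017] q6 -0.07086896312014289
```

Descending with the turn and almost no torque. Continue.

{"method": "drive_tool", "body": {"moves": [[[0,0,0.1],[0,0,0.0003],0.03],[[0,0,0.1],[0,0,0.0003],0.03],[[0,0,0.1],[0,0,0.0003],0.03]]}}

```text
time: 12.9
eef_pos: [0.5475, 0.0065, 0.1224]
tcp_rot: [0.834, 0.551, 0.0, -0.0]
contact_force: [-2.2, 2.9, 4.8]
opening: 0.374
finger_force: 40.5
```

{"method": "drive_tool", "body": {"moves": [[[0,0,0.1],[0,0,0.0003],0.03],[[0,0,0.1],[0,0,0.0003],0.03]]}}

```text
time: 13.15
eef_pos: [0.5474, 0.0068, 0.1218]
tcp_rot: [0.885, 0.465, 0.0, -0.001]
contact_force: [-2.0, 1.3, 4.0]
opening: 0.378
finger_force: 40.7
```

```bash
python3 st.py
```

```text
13.15 [0.5474 0.0068 0.1218] psi 0.968 [-1.9844  1.3058  3.9509] [0.4893 0.5471 0.0658] q6 0.42902688692756014
```

{"method": "drive_tool", "body": {"moves": [[[0,0,0.1],[0,0,0.0003],0.03],[[0,0,0.1],[0,0,0.0003],0.03]]}}

```text
time: 13.4
eef_pos: [0.5472, 0.0071, 0.1212]
tcp_rot: [0.927, 0.374, -0.0, -0.001]
contact_force: [-4.5, 3.2, 6.1]
opening: 0.371
finger_force: 40.7
```

{"method": "drive_tool", "body": {"moves": [[[0,0,0.1],[0,0,0.0003],0.03],[[0,0,0.1],[0,0,0.0002],0.03]]}}

```text
time: 13.65
eef_pos: [0.5472, 0.0073, 0.1211]
tcp_rot: [0.96, 0.28, -0.0, -0.001]
contact_force: [-3.8, 3.7, 7.5]
opening: 0.374
finger_force: 40.9
```

```bash
python3 st.py
```

```text
13.65 [0.5472 0.0073 0.1211] psi 0.568 [-3.7846  3.6955  7.4642] [0.6154 0.679  0.1266] q6 0.8287035025682578
```

{"method": "drive_tool", "body": {"moves": [[[0,0,0.08],[0,0,0.0001],0.03],[[0,0,0.06],[0,0,0],0.03]]}}

```text
time: 13.9
eef_pos: [0.5472, 0.0073, 0.1211]
tcp_rot: [0.977, 0.213, -0.0, -0.001]
contact_force: [-4.1, 3.8, 6.9]
opening: 0.374
finger_force: 41.0
```

```bash
python3 st.py
```

```text
13.9 [0.5472 0.0073 0.1211] psi 0.429 [-4.083   3.7879  6.8605] [0.6538 0.7344 0.1847] q6 0.9674216475423213
```

Height has stopped at 0.1211 and the torque is rising, so the shoulder is on the rim. One more nip, then let go.

{"method": "drive_tool", "body": {"moves": [[[0,0,0.08],[0,0,0],0.03],[[0,0,0.06],[0,0,0],0.03]]}}

```text
time: 14.15
eef_pos: [0.5471, 0.0074, 0.121]
tcp_rot: [0.99, 0.144, -0.001, -0.001]
contact_force: [-4.6, 4.6, 7.4]
opening: 0.375
finger_force: 40.9
```

```bash
python3 st.py
```

```text
14.15 [0.5471 0.0074 0.121 ] psi 0.29 [-4.5886  4.564   7.3531] [0.5922 0.7495 0.2249] q6 1.1071085685703657
```

{"method": "drive_tool", "body": {"moves": [[[0,0,0],[0,0,0],0.055],[[0,0,0],[0,0,0],0.055],[[0,0,0],[0,0,0],0.055],[[0,0,0],[0,0,-0.02],0.055],[[0,0,0],[0,0,-0.04],0.055]]}}

```text
time: 14.78
eef_pos: [0.5459, 0.0063, 0.1779]
tcp_rot: [0.989, 0.145, -0.002, -0.001]
contact_force: [0.2, -1.1, -0.6]
opening: 0.644
finger_force: 0.0
```

{"method": "drive_tool", "body": {"moves": [[[0,0,0],[0,0,-0.04],0.055],[[0,0,0],[0,-0.05,0],0.055],[[0,0,0],[0,-0.05,0],0.055],[[0,0,0],[0,-0.05,0],0.055],[[0,0,0],[0,0,0],0.055]]}}

```text
time: 15.4
eef_pos: [0.5033, 0.1523, 0.2195]
tcp_rot: [0.989, 0.147, -0.0, -0.0]
contact_force: [0.4, -0.3, 0.2]
opening: 0.646
finger_force: 0.0
```

```bash
python3 - <<'E'
from plant import ctrl
from h import *
s=ctrl.get_state();print(s["eef_pos"],s["contact_force"])
c=ctrl.read_camera("side");t=ctrl.read_camera("top")
g=cv2.resize(c["image"][160:220,285:345,::-1],(480,480),interpolation=cv2.INTER_CUBIC);g2=cv2.resize(t["image"][160:210,300:340,::-1],(320,400),interpolation=cv2.INTER_CUBIC)
cv2.imwrite("pics/end.png",np.hstack([g,np.vstack([g2,np.zeros((80,320,3),np.uint8)])]))
for z in(.090,.094,.132,.152): print(z,(np.array(proj(c,(.5474,.0066,z)))-[285,160]+.5)*8)
E
```

```text
[0.50326366 0.15231734 0.21949676] [ 0.36604077 -0.25820441  0.22212648]
0.09 [213.78229092 288.76533291]
0.094 [213.78638358 280.14732537]
0.132 [213.82565997 197.44226225]
0.152 [213.84662396 153.29796287]
```

View pics/end.png

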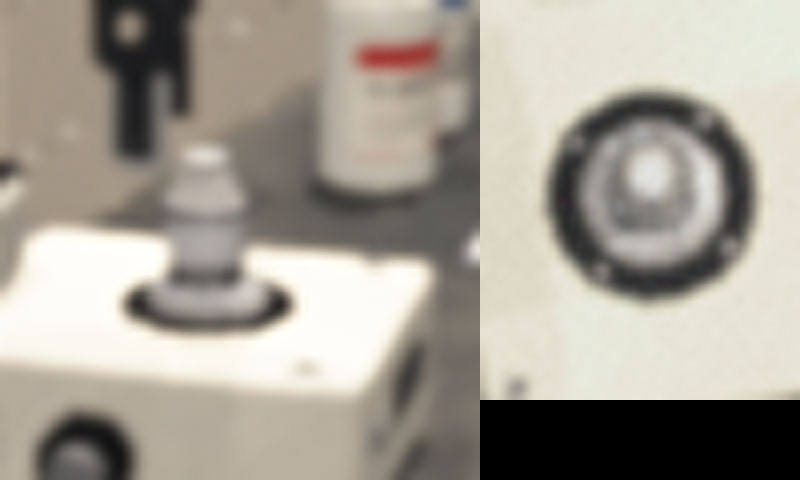

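The objective stands upright in the port. Its nose is at crop (205,153), and flush predicts y=153. The shoulder is seated concentric on the rim and the gripper is clear. Handing in.

```bash
python3 -c "
from plant import ctrl
print(ctrl.sign_off())"
```

```text
the job is handed in; nothing more can be done
None
```

The long objective is screwed home in the microscope port, shoulder flush on the rim and released; the job was handed in at about 15 s of the 54 s allowed, and the hand-in returned no verdict.

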